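# Strike off a heaped scoop of walnuts

### The arm

A 7-joint arm with a two-finger parallel gripper is mounted at the origin on the work surface. World frame = base frame: x ahead of the robot, y to its left, z up, the work surface at z = 0. Lengths are in m, angles in rad, forces in N, time in s.
With the tool pointing down it reaches from about 0.425 to 0.925 m from the base axis. Payload 6.8 kg.
Tool frame: the origin (TCP) lies on the centre line of the jaws, within the pads' length; the fingertips stand 14 mm ahead of it and the grasp point (between the pads) lies 5 mm behind it (r.nose_length is the distance from the TCP to the fingertips, in m); z points along the fingers, y is the direction in which the jaws open and shut (so a half turn about z gives the same grasp; the last joint's range is limited). The gripper opens to 85 mm and grips with 20 to 120 N. Pads are 22 mm wide; open, the fingers measure 114 mm over their backs; the gripper's body (76 mm by 85 mm) begins 54 mm behind the grasp point. The pads swing forward as they close: fully open they stand 13 mm farther back than shut.
Start: joints at [1.005, 0.477, 0.022, 1.555, -0.011, 1.109, -0.083], TCP at [0.298, -0.606, 0.209] pointing down, gripper open.
Joint ranges: [-2.96, 2.96], [-0.34, 2.1], [-1.41, 1.46], [0.24, 2.44], [-1.37, 4.51], [0.17, 1.92], [-2.96, 2.96]. Speed limits (rad/s): [2.39, 2.39, 3.14, 3.14, 3.14, 3.14, 3.14].

### API

Orientations are given as a rotation vector (axis times angle).
In Python, from bench import r, imaging, look_for, outline_of gives the robot as it stands. The module is installed in compiled form; this text tells all that it offers.
- The arm moves only by the tool carry_out, never from a script. Its arguments are lists of equal length, an entry for each row: "offset": the shift along the tool's x, y, z as a fraction of full scale, a list of three; "turn": the turn, a rotation vector about the tool's x, y, z as a fraction of full scale, a list of three. A call has 1 to 8 rows; each row is the pose to reach, as a shift and turn from the pose commanded when the call began, along the tool's axes at that moment; what a row does not reach only later rows make up. Full scale, the value 1, is 0.5 m for a shift and 1.5 rad for a turn. A row lasts 1/10 s, in which the tool goes at most 50 mm and 8.59 degrees, less where a joint would pass 70% of its speed; a pose out of reach is approached as far as the arm can. A call with a number of a shift or a turn outside -1 to 1 is refused whole. A call with a gripper value outside its range is refused whole. "hand" is the closure, from 0 (fully open) to 1 (shut), set as the call begins (left out, the last holds). The fingers move at their own pace and stop on an object; "force" is the grip in N (left out, the last holds). Time passes only in rows, so rows that repeat a pose let the fingers close. It gives the time, the measured TCP pose, the force and the opening at its end, in the units of the state.
- r.get_obs(): the state, without advancing time (a new reading comes with each control period).
- imaging.grab_frame(name): name is "side" or "top" or "wrist"; returns a dict with "pixels" (400x640x3 uint8, red, green, blue), "fx", "fy", "cx", "cy" (pixels), "R" (3x3) and "t" (3): a world point X has camera coordinates R X + t. Camera axes: x right, y down, z forward; pixel columns grow to the right and rows downward; lengths in m; the calibration is good to about 2 mm. A picture is of the moment at which its call begins. There is no depth.
- r.hand_in(): hands the job in, once; it reports no verdict.
Trained networks look in the newest picture that a camera, given by its name, has taken for a name from the list of things; names that differ only in an ending like _2 or _b are one class to them, and where a whole thing is asked for, a point or a joint stands for the part that bears it (a point fixed in the world has none). Each returns a list of dicts, best first, with "score" (0 to 1); they miss things now and then, are a little off and sometimes report something else, mostly with a low value. They report only what shows in the picture. A call takes as long as a camera call. They do not tell look-alikes from the thing itself.
- look_for(query, camera): "xyz" ([x, y, z] in m, in the coordinates of the camera as it stood for that picture, good to about 4 mm: the middle of the surface that is visible of it).
- outline_of(query, camera): "region" (400x640 bool, what is visible of it).
The state is a dict: "clock": time; "joints": joint angles; "qvel": joint speeds; "tau": joint torques, N m; "tcp_pos": TCP position; "orientation": TCP orientation; "contact_force": force on the tool from outside, world axes, zero at the start; "moment": the same for the moment, N m; "grip_width": finger opening in m.
Only numpy, scipy, OpenCV 4.12 (cv2) and the standard library are available. Lean on these libraries where they do the work, as an engineer would, in place of code of your own. Each camera call takes 0.05 s, during which the arm holds its last target. There are 200 camera calls.

### The job

The steel scoop stands in the wooden nut bin with three walnuts in its cup and one more heaped on top. Lift it out by its upright wooden grip, keeping it level, and draw it sideways under the steel levelling blade so that the blade (not your fingers) strikes the top walnut off and it drops back into the bin. Then stand the scoop upright with its cup on the middle of the rectangular bamboo rest and let go.

Things in the scene. Friction and masses are not known exactly. Their poses are not given: they have to be found in the camera images.
- scoop_grip (a point): Scoop's upright dark wood grip, its centre; bar 14 mm thick (y) x 26 (x), top 21 mm above; pinch across y from above. z up, x to the cup: steel, 87 mm wide, 30 high, axis 56 mm along +x, flat underside 65 mm below this point. Holds 3 walnuts, tops 26 mm below this point, and the loose one on top. 160 g. Starts on the bin's floor, cup axis 70 to 100 mm on the blade's -y side. Not the small empty measure.
- walnut_top: The loose walnut heaped on the three others in the scoop's cup: a brown ball 36 mm across, 18 g, slippery; origin at its centre, 15 mm below the height of the grip's centre. It rolls off if the scoop is tilted some 15 degrees or jerked.
- leveller: Fixed steel blade on edge above the bin, 92 (x) x 6 x 30 (z) mm; origin mid lower edge, 95 mm up. Post at +x end; -x end free: the cup passes under along +y, grip outside the free end, blade 2 to 14 mm over the 3 nuts' tops, till the cup axis is 50 mm past. The wooden bin has the same axes: from here x -145 to 45, y -155 to 115 mm, 40 mm high, floor 6 mm up; two more walnuts in its +y half.
- rest_top (a point): Middle of the top face of the rectangular bamboo rest, a fixed flat board 160 x 120 mm (x, y), 14 mm thick, on the table on the other side from the bin. Not the round cork mat.
Things that resemble listed ones, but are neither listed nor needed, are in the scene too. What is shaped like the part that bears scoop_grip but red or turquoise is not meant.

How it is judged:
On the way, in this order (a step that is already met when the one before it is completed fails the run):
1. the heaped scoop is lifted 25 mm or more with the top walnut still on it (distance of scoop_grip from where it was at the start of the episode above 0.025 m and height (world z) of scoop_grip above 0.092 m and x of walnut_top in the frame of scoop_grip between 0.03 and 0.08 m and z of walnut_top in the frame of scoop_grip above -0.03 m and y of walnut_top in the frame of scoop_grip between -0.028 and 0.028 m), for 0.2 s.
2. the blade pushes against the top walnut (contact force between walnut_top and leveller above 0.02 N).
3. the top walnut has dropped into the bin while the scoop is still held above it (x of walnut_top in the frame of leveller between -0.14 and 0.04 m and y of walnut_top in the frame of leveller between -0.15 and 0.11 m and z of walnut_top in the frame of leveller below -0.045 m and height (world z) of scoop_grip above 0.085 m), for 0.2 s.
At the end, for the whole second after the job is handed in: The struck walnut lies in the bin, and the scoop stands upright (within 10 degrees) on the rectangular bamboo rest, its cup's axis within 20 mm (along and across the scoop) of the rest's middle, released (x of walnut_top in the frame of leveller between -0.14 and 0.04 m and y of walnut_top in the frame of leveller between -0.15 and 0.11 m and z of walnut_top in the frame of leveller below -0.045 m and x of rest_top in the frame of scoop_grip between 0.036 and 0.076 m and y of rest_top in the frame of scoop_grip between -0.02 and 0.02 m and z of scoop_grip in the frame of rest_top between 0.057 and 0.073 m and angle between scoop_grip's own z axis and vertical below 0.17 rad and linear speed of walnut_top below 0.1 m/s); the robot touches nothing.
It fails at once if the scoop is tilted more than 25 degrees (the walnuts would be tipped out) (angle between scoop_grip's own z axis and vertical above 0.436 rad).
It fails at once if the fingers touch the top walnut (contact force between the fingers and walnut_top above 0.3 N).
It also fails if it takes over 54 s, if anything falls off the work surface, if the arm or the gripper's body presses on something with over 40 N, if the wrist force passes 120 N, or if a joint passes its speed limit or range.

## Working session

There is one attempt and no reset: what is moved stays moved. The work goes in short steps, Python scripts to look and compute and a tool call to move; the robot and the scene stay as the last step left them, time stands still between calls to the robot, and variables do not carry over. Pictures are saved under pics/ and viewed, about 8 in all and at most 12, crops included, and the job is handed in when it is done.

Besides the shell and the picture viewer there is one more tool, called after "Request:" as a command line: name --argument value ..., lists and objects as JSON in quotes. carry_out: Moves the arm, as the interface text tells. Shift numbers are shares of 0.5 m and turn numbers shares of 1.5 rad, none past 1 either way. Its arguments: {"type":"object","properties":{"offset":{"type":"array","items":{"type":"array","items":{"type":"number","minimum":-1,"maximum":1}}},"turn":{"type":"array","items":{"type":"array","items":{"type":"number","minimum":-1,"maximum":1}}},"hand":{"type":"number"},"force":{"type":"number"}},"required":["offset","turn"]}

```bash
mkdir -p pics; cat > h.py <<'E'
import numpy as np, cv2
from scipy.spatial.transform import Rotation as Ro
from bench import r, imaging, look_for, outline_of
def grab(n): 
    f=imaging.grab_frame(n); f['R']=np.array(f['R']); f['t']=np.array(f['t']); return f
def save(f,p,crop=None,s=1):
    im=f['pixels'][:,:,::-1]
    if crop: a,b,c,d=crop; im=im[b:d,a:c]
    cv2.imwrite(p,cv2.resize(im,None,fx=s,fy=s,interpolation=cv2.INTER_CUBIC))
def px(f,X):
    c=f['R']@np.array(X)+f['t']; return [round(f['fx']*c[0]/c[2]+f['cx']),round(f['fy']*c[1]/c[2]+f['cy'])]
def onz(f,u,v,z):
    d=f['R'].T@np.array([(u-f['cx'])/f['fx'],(v-f['cy'])/f['fy'],1]); o=-f['R'].T@f['t']
    return np.round(o+d*(z-o[2])/d[2],4)
def w(f,p): return f['R'].T@(np.array(p)-f['t'])
E
python3 - <<'E'
from h import *
for c in ['top','side']:
    f=grab(c); save(f,f'pics/{c}0.png')
    print(c,'cam',np.round(-f['R'].T@f['t'],3))
    for q in ['scoop_grip','walnut_top','leveller','rest_top']:
        for d in look_for(q,c)[:5]:
            X=w(f,d['xyz']); print(q,round(d['score'],2),np.round(X,3),px(f,X))
o=r.get_obs(); print(o['clock'],o['tcp_pos'],o['orientation'],r.nose_length)
print(Ro.from_rotvec(o['orientation']).as_matrix().round(3))
E
```

```text
top cam [0.314 0.033 1.165]
scoop_grip 0.82 [0.311 0.213 0.001] [243, 245]
scoop_grip 0.74 [0.236 0.402 0.003] [169, 274]
scoop_grip 0.69 [0.581 0.146 0.029] [269, 141]
walnut_top 0.5 [0.59  0.151 0.065] [266, 134]
leveller 0.55 [0.611 0.242 0.125] [225, 119]
rest_top 0.72 [ 0.55  -0.273  0.015] [429, 155]
rest_top 0.35 [0.581 0.149 0.03 ] [268, 141]
side cam [0.076 0.776 0.758]
scoop_grip 0.92 [0.556 0.156 0.032] [265, 234]
scoop_grip 0.77 [0.309 0.207 0.012] [343, 286]
scoop_grip 0.76 [0.242 0.392 0.003] [335, 367]
walnut_top 0.52 [0.588 0.161 0.064] [252, 222]
leveller 0.77 [0.612 0.24  0.119] [222, 222]
rest_top 0.81 [ 0.543 -0.265  0.014] [337, 161]
0.5 [ 0.29834697 -0.60545814  0.20845552] [-3.05955968e+00 -7.12856760e-01 -2.25246835e-05] 0.014
[[ 0.897  0.442 -0.   ]
 [ 0.442 -0.897  0.   ]
 [ 0.    -0.    -1.   ]]
```

View pics/top0.png

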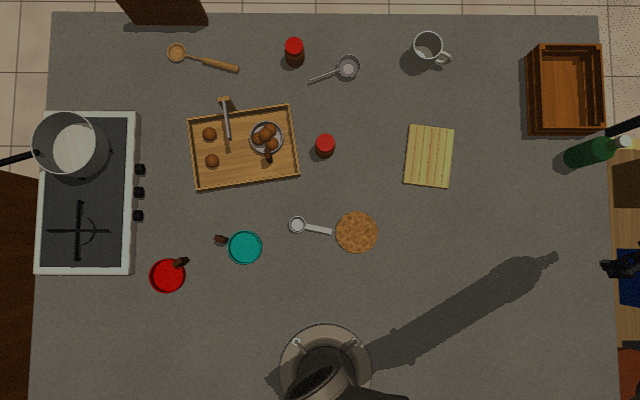

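View pics/side0.png

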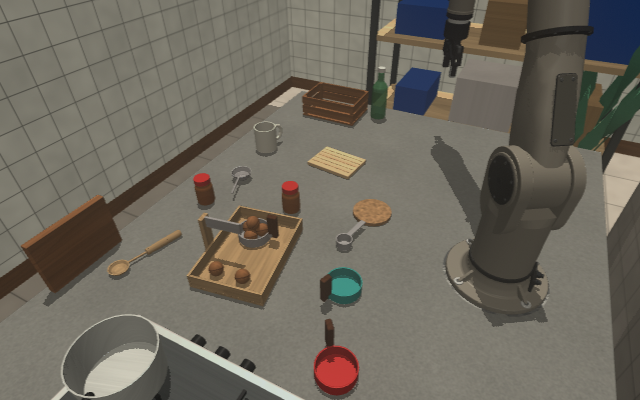

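The top and side pictures show these candidates in the top view:
- steel scoop in the bin, cup (266,138), dark grip (268,155)
- turquoise scoop (245,247)
- red scoop (168,275)
- small empty measure (297,225)
- strainer (347,68)

I choose the one in the bin holding walnuts. The rest is the slatted rectangle (429,155), not the cork mat (357,232).

```bash
python3 - <<'E'
from h import *
ims=[]
for c,cr in [('top',(180,90,310,200)),('side',(185,195,315,305))]:
    f=grab(c); save(f,'pics/t.png',cr,3); ims.append(cv2.imread('pics/t.png'))
    for q in ['scoop_grip','leveller','rest_top','walnut_top']:
        for d in outline_of(q,c)[:4]:
            m=d['region'].astype(np.uint8); (a,b),(ww,hh),an=cv2.minAreaRect(cv2.findNonZero(m))
            print(c,q,round(d['score'],2),m.sum(),np.round(cv2.boxPoints(((a,b),(ww,hh),an)),1).tolist())
    print(c,'fx',f['fx'])
cv2.imwrite('pics/crop1.png',np.hstack(ims))
E
```

```text
top scoop_grip 0.67 1000 [[212.89999389648438, 237.89999389648438], [237.3000030517578, 215.10000610351562], [267.5, 247.3000030517578], [243.1999969482422, 270.1000061035156]]
top scoop_grip 0.58 499 [[242.5, 137.5], [266.0, 114.0], [292.5, 140.5], [269.0, 164.0]]
top scoop_grip 0.55 1150 [[148.0, 256.0], [188.0, 256.0], [188.0, 293.0], [148.0, 293.0]]
top leveller 0.56 162 [[221.3000030517578, 101.30000305175781], [225.60000610351562, 100.5999984741211], [231.39999389648438, 138.8000030517578], [227.10000610351562, 139.39999389648438]]
top leveller 0.19 418 [[241.0, 144.60000610351562], [259.79998779296875, 115.30000305175781], [288.5, 133.8000030517578], [269.70001220703125, 163.10000610351562]]
top rest_top 0.84 2780 [[401.6000061035156, 183.5], [408.3999938964844, 122.80000305175781], [454.5, 127.9000015258789], [447.70001220703125, 188.60000610351562]]
top walnut_top 0.66 2852 [[399.1000061035156, 183.10000610351562], [407.3999938964844, 122.0999984741211], [455.79998779296875, 128.60000610351562], [447.5, 189.60000610351562]]
top walnut_top 0.6 149 [[258.0, 128.0], [271.0, 128
[... 303 characters left out ...]
351562], [205.1999969482422, 215.8000030517578], [242.6999969482422, 223.3000030517578], [240.60000610351562, 234.10000610351562]]
side scoop_grip 0.66 521 [[235.3000030517578, 223.8000030517578], [275.5, 214.5], [281.6000061035156, 241.10000610351562], [241.39999389648438, 250.39999389648438]]
side leveller 0.73 391 [[203.0, 227.0], [205.3000030517578, 215.6999969482422], [242.0, 223.0], [239.6999969482422, 234.3000030517578]]
side rest_top 0.93 1103 [[306.79998779296875, 164.5], [315.1000061035156, 141.0], [366.0, 159.10000610351562], [357.70001220703125, 182.60000610351562]]
side walnut_top 0.7 173 [[245.0, 216.0], [259.0, 216.0], [259.0, 230.0], [245.0, 230.0]]
side fx 404.15075544778404
```

View pics/crop1.png

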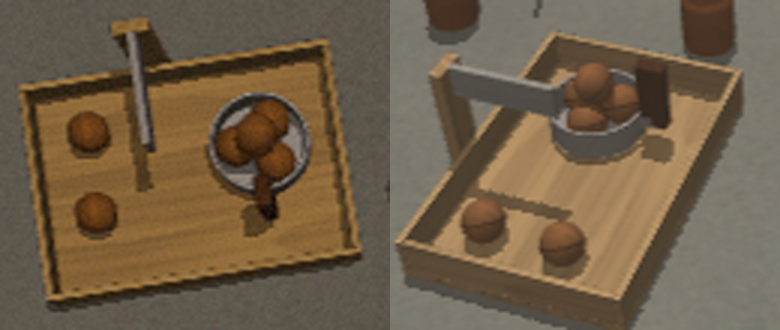

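The crop confirms a steel cup with three walnuts and one heaped on top, rim centre at top px (267,137), dark grip at (268,150–161). The blade's free end points to -x, beside the grip.

```bash
python3 - <<'E'
from h import *
f=grab('top')
g=grab('side')
print('bin',[onz(f,*p,.04)[:2].tolist() for p in [(186.7,119.3),(289.3,104),(300,175),(196,191)]])
print('blade top',[onz(f,*p,.125)[:2].tolist() for p in [(223.2,101),(229.2,139.1)]])
print('blade side bottom', [onz(g,*p,.095)[:2].tolist() for p in [(203,227),(240.2,234)]])
R=np.array([onz(f,*p,.014)[:2] for p in [[401.6,183.5],[408.4,122.8],[454.5,127.9],[447.7,188.6]]]);print('rest',R.tolist(),R.mean(0))
S=np.array([onz(g,*p,.014)[:2] for p in [[306.8,164.5],[315.1,141],[366,159.1],[357.7,182.6]]]);print('rest side',S.mean(0))
print('cup', onz(f,267,137.3,.036))
# grip: dark pixels
for n,F,(a,b,c,d) in [('top',f,(258,146,276,166)),('side',g,(262,208,286,242))]:
    P=F['pixels'][b:d,a:c].astype(int); m=(P.sum(2)<130)
    print(n); print('\n'.join(' '.join('%3d'%v for v in row) for row in P.sum(2)//3))
E
```

```text
bin [[0.6334, 0.3572], [0.6757, 0.0938], [0.4903, 0.0646], [0.4478, 0.3279]]
blade top [[0.6546, 0.2471], [0.5621, 0.2307]]
blade side bottom [[0.6628, 0.2558], [0.567, 0.2359]]
rest [[0.4735, -0.1997], [0.6354, -0.2199], [0.6224, -0.3417], [0.4608, -0.3199]] [ 0.548025 -0.2703  ]
rest side [ 0.548475 -0.265725]
cup [0.5886 0.1505 0.036 ]
top
 74  81  73  75  74  77  78  49  33  42  46  51  54  60  59  63  54  57
 72  73  73  74  74  73  72  62  38  27  38  46  48  50  54  51  48  46
131 128 128 129 128 126 102  57  44  32  34  32  41  53  46  47  44  38
131 130 131 131 130 113  67  33  38  41  37  28  33  26  33  21  54 124
110 114 128 132 132 115  66  36  32  38  43  22  32  26  54  62 122  97
 72 110 126 128 113 103  70  26  38  40  41  32  45 101 123  95  65  34
 39  40  47  89 117 133  90  36  43  40  36  26  70  71  51  42  34  36
 56  51  41  39  42  47  31  38  38  40  40  27  28  26  22  34  41  84
 59  57  58  54  51  44  33  30  39  38  46  42  32  22  45  85 102 103
 99  76  63  60  63  64  53  38  37  40  47  40  18  28  85 105 104  99
104 103 101  78  58  62  46  26  42
[... 3253 characters left out ...]
 122 139 139 139 138 132 131
 54  68 104 113  68  70  74  75  76  71  53  43  42  42  42  40  72 121 139 138 139 135 129 131
114 144 108  70  70  71  73  75  77  72  53  42  42  41  42  59 104 138 138 139 140 134 132 131
115  71  72  71  71  69  68  74  84  94  96  76  55  42  44  89 138 138 137 140 137 132 132 129
 74  73  72  72  70  69  68  66  95 133 132 132 133 124 116 138 138 137 139 140 136 133 130 127
 73  73  73  71  70  68  67  72 102 133 132 132 133 133 135 138 136 137 140 140 136 131 128 126
 73  73  72  71  70  68  78  93  83  83  82  82  84 104 137 138 136 139 142 139 137 131 125 126
 74  73  72  71  69  80  96  84  82  82  83  84  84  85  85  85 106 140 140 141 139 129 124 126
```

```bash
python3 - <<'E'
from h import *
f=grab('top'); g=grab('side')
a=onz(f,267.5,152.5,.092); b=onz(g,271.7,217,.092); c=onz(f,267,137.3,.036)
print(a,b,'from side bottom/edges',onz(g,272,224,.08)); d=c[:2]-a[:2]; print('cup-grip',d,np.linalg.norm(d),np.arctan2(d[1],d[0]))
print('walnut side',onz(g,252,223,.056),'top',onz(f,264.8,134.8,.056))
o=np.array([.61,.24]);print(np.arctan2(*(np.array([.0995-.0838,.1])[0:2])))
E
```

```text
[0.5372 0.1429 0.092 ] [0.5346 0.1471 0.092 ] from side bottom/edges [0.5279 0.1582 0.08  ]
cup-grip [0.0514 0.0076] 0.05195882985595422 0.1467963077298259
walnut side [0.5928 0.1562 0.056 ] top [0.5901 0.1541 0.056 ]
0.15572878388559777
```

Request:
carry_out --offset '[[0.546, -0.568, -0.04], [0.546, -0.568, -0.04], [0.546, -0.568, -0.04], [0.546, -0.568, -0.04], [0.546, -0.568, -0.04], [0.546, -0.568, -0.04], [0.546, -0.568, -0.04], [0.546, -0.568, -0.04]]' --turn '[[0, 0, 0.2], [0, 0, 0.2], [0, 0, 0.2], [0, 0, 0.2], [0, 0, 0.2], [0, 0, 0.2], [0, 0, 0.2], [0, 0, 0.2]]' --hand 0.3

```text
clock: 2.0
tcp_pos: [0.4183, -0.2276, 0.229]
orientation: [3.131, 0.249, 0.001]
contact_force: [0.2, -0.0, 0.0]
grip_width: 0.0596
```

Request:
carry_out --offset '[[0.349, -0.698, 0], [0.349, -0.698, 0], [0.349, -0.698, 0], [0.349, -0.698, 0], [0.349, -0.698, 0], [0.349, -0.698, 0], [0.349, -0.698, 0], [0.349, -0.698, 0]]' --turn '[[0, 0, 0], [0, 0, 0], [0, 0, 0], [0, 0, 0], [0, 0, 0], [0, 0, 0], [0, 0, 0], [0, 0, 0]]'

```text
clock: 2.8
tcp_pos: [0.5357, 0.1452, 0.2289]
orientation: [-3.131, -0.25, -0.002]
contact_force: [-0.2, -0.7, 0.3]
grip_width: 0.0597
```

```bash
python3 - <<'E'
from h import *
f=grab('wrist'); save(f,'pics/w1.png')
print(r.get_obs()['tcp_pos'],np.round(-f['R'].T@f['t'],3),f['fx'])
print('pred grip top',px(f,[.535,.145,.092]),'cup',px(f,[.59,.154,.036]),'blade free',px(f,[.5645,.233,.095]))
for q in ['scoop_grip','walnut_top','leveller']:
    for d in look_for(q,'wrist')[:3]:
        X=w(f,d['xyz']); print(q,round(d['score'],2),np.round(X,3),px(f,X))
E
```

```text
[0.53638036 0.15273519 0.22907385] [0.604 0.155 0.395] 280.625232087013
pred grip top [320, 182] cup [320, 128] blade free [242, 143]
scoop_grip 0.83 [0.306 0.188 0.005] [271, 302]
scoop_grip 0.46 [0.274 0.426 0.021] [116, 304]
walnut_top 0.93 [0.602 0.152 0.074] [323, 119]
leveller 0.56 [0.62  0.238 0.123] [234, 84]
```

View pics/w1.png

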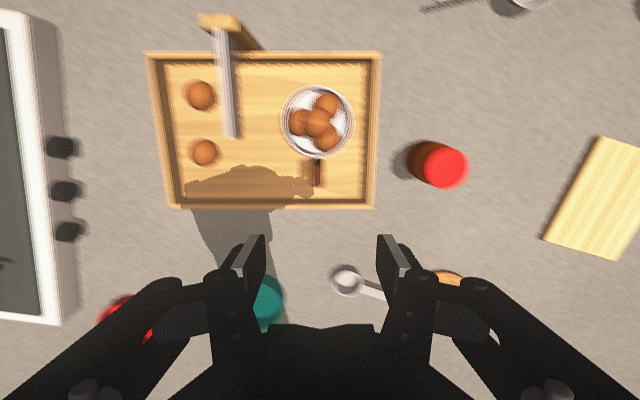

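```bash
python3 - <<'E'
from h import *
grab('wrist'); f=grab('wrist'); save(f,'pics/w2.png',(180,0,420,220),3)
print(r.get_obs()['tcp_pos'],np.round(-f['R'].T@f['t'],3),np.round(f['R'],3).tolist())
P=lambda X:[int((px(f,X)[0]-180)*3),int(px(f,X)[1]*3)]
print('crop: grip top',P([.535,.145,.092]),'cup',P([.59,.154,.036]),'blade free',P([.5645,.233,.095]))
for q in ['walnut_top','leveller']:
    for d in look_for(q,'wrist')[:3]:
        X=w(f,d['xyz']); print(q,round(d['score'],2),np.round(X,3),P(X))
E
```

```text
[0.53510079 0.14039458 0.2283273 ] [0.604 0.151 0.394] [[0.158, -0.987, -0.0], [-0.95, -0.152, 0.274], [-0.271, -0.043, -0.962]]
crop: grip top [408, 543] cup [411, 381] blade free [174, 426]
walnut_top 0.71 [0.599 0.153 0.073] [417, 360]
leveller 0.68 [0.619 0.24  0.122] [141, 246]
```

View pics/w2.png

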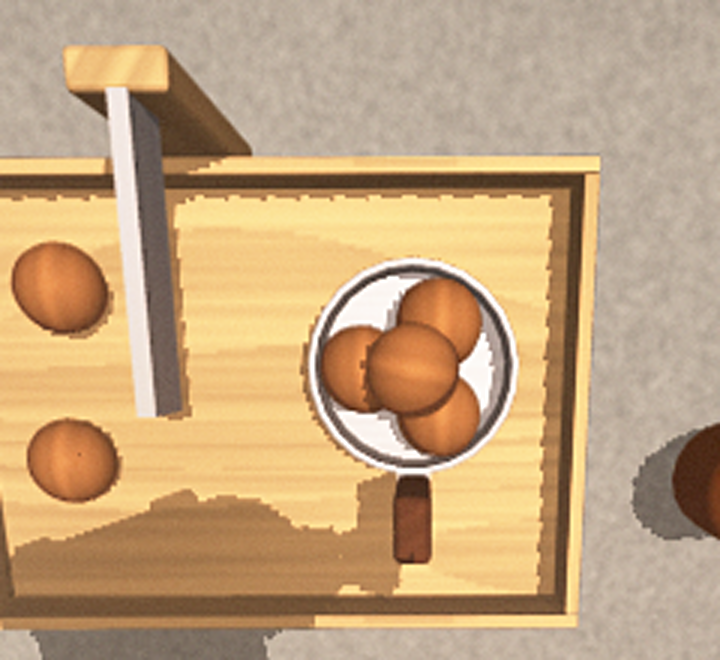

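```bash
python3 - <<'E'
from h import *
grab('wrist'); f=grab('wrist'); save(f,'pics/w3.png',(180,0,420,220),3)
print(r.get_obs()['tcp_pos'],np.abs(r.get_obs()['qvel']).max(),np.round(-f['R'].T@f['t'],3))
C=lambda u,v,z: onz(f,u/3+180-1/3,v/3-1/3,z)
g=C(412.5,530,.092);c=C(413,365,.036)
print('grip',g,'cup',c,np.linalg.norm((c-g)[:2]),np.arctan2(*(c-g)[[1,0]]))
print('blade top free',C(147,416,.125),'post end',C(118,88,.125),'lower free',C(168,413,.095))
print('bin corners',C(600,157,.04),C(577,628,.04))
E
```

```text
[0.53524691 0.14054563 0.22864747] 0.006214566147766871 [0.604 0.15  0.395]
grip [0.5403 0.144  0.092 ] cup [0.5971 0.1532 0.036 ] 0.057540246784316074 0.16057728068730856
blade top free [0.5704 0.2329 0.125 ] post end [0.6612 0.2472 0.125 ] lower free [0.5689 0.2349 0.095 ]
bin corners [0.6844 0.0943 0.04  ] [0.4969 0.0639 0.04  ]
```

The close crop shows the grip's top face at (412,530) and the cup rim centre at (413,365). That gives 57 mm between them (56 given) and yaw 0.16, parallel to the bin. The blade's free end is at (147,416), well clear of the grip. Descending.

Request:
carry_out --offset '[[0.008, -0.003, 0.06], [0.008, -0.003, 0.12], [0.008, -0.003, 0.18], [0.008, -0.003, 0.24], [0.008, -0.003, 0.29], [0.008, -0.003, 0.319], [0.008, -0.003, 0.319], [0.008, -0.003, 0.319]]' --turn '[[0, 0, 0], [0, 0, 0], [0, 0, 0], [0, 0, 0], [0, 0, 0], [0, 0, 0], [0, 0, 0], [0, 0, 0]]'

```text
clock: 4.1
tcp_pos: [0.5395, 0.1441, 0.0698]
orientation: [-3.132, -0.247, -0.001]
contact_force: [-0.6, 0.4, 0.3]
grip_width: 0.0604
```

Request:
carry_out --offset '[[0, 0, 0], [0, 0, 0], [0, 0, 0], [0, 0, 0], [0, 0, 0], [0, 0, 0], [0, 0, 0], [0, 0, 0]]' --turn '[[0, 0, 0], [0, 0, 0], [0, 0, 0], [0, 0, 0], [0, 0, 0], [0, 0, 0], [0, 0, 0], [0, 0, 0]]' --hand 1.0 --force 70

```text
clock: 4.9
tcp_pos: [0.5391, 0.1441, 0.0693]
orientation: [3.132, 0.247, 0.001]
contact_force: [-2.0, -0.2, 5.7]
grip_width: -0.0001
```

```bash
python3 - <<'E'
from h import *
o=r.get_obs(); print(o['tcp_pos'],o['contact_force'],o['grip_width'],o['clock'])
f=grab('wrist');g=grab('side');t=grab('top')
save(f,'pics/a.png',(180,0,440,260),1.5);save(g,'pics/b.png',(205,175,305,275),3.9);
cv2.imwrite('pics/c2.png',np.hstack([cv2.imread('pics/a.png'),cv2.imread('pics/b.png')]))
E
```

```text
[0.53908991 0.14412847 0.06930354] [-1.96560418 -0.22970813  5.72811483] -7.186498477935947e-05 4.9
```

View pics/c2.png

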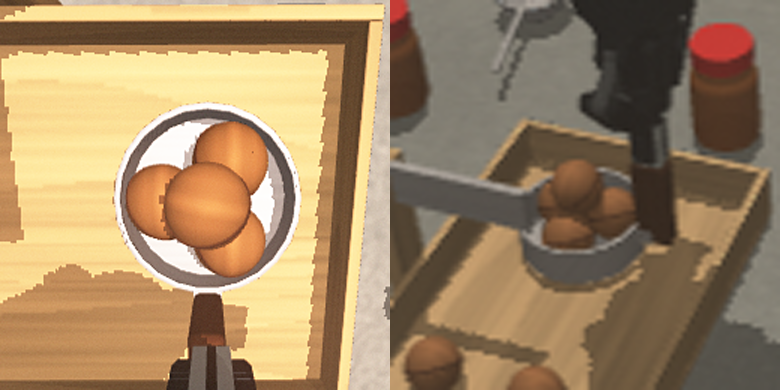

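```bash
python3 - <<'E'
from h import *
f=grab('wrist');g=grab('side')
for n,X in [('tip',[.539,.144,.055]),('tcp',[.539,.144,.069]),('grasp',[.539,.144,.074]),('bartop',[.539,.144,.092]),('cup',[.5945,.153,.036])]:
    a=px(f,X);b=px(g,X); print(n,'wristcrop',[(a[0]-180)*1.5,a[1]*1.5],'sidecrop',[390+(b[0]-205)*3.9,(b[1]-175)*3.9])
X=np.hstack([cv2.resize(cv2.cvtColor(F['pixels'][b:d,a:c],cv2.COLOR_RGB2BGR),None,fx=s,fy=s,interpolation=cv2.INTER_CUBIC) for F,(a,b,c,d),s in [(f,(280,160,360,260),5),(g,(255,180,295,240),8.34)]])
cv2.imwrite('pics/c3.png',X); print(X.shape)
E
```

```text
tip wristcrop [210.0, 331.5] sidecrop [651.3, 202.79999999999998]
tcp wristcrop [208.5, 343.5] sidecrop [651.3, 187.2]
grasp wristcrop [208.5, 349.5] sidecrop [647.4, 179.4]
bartop wristcrop [208.5, 367.5] sidecrop [647.4, 159.9]
cup wristcrop [208.5, 204.0] sidecrop [577.2, 206.7]
(500, 734, 3)
```

View pics/c3.png

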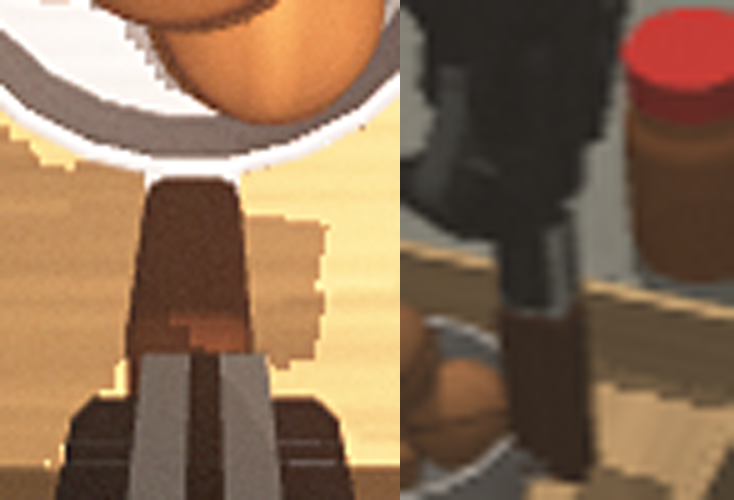

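The fingers closed on nothing (opening 0). Both crops show the closed fingertips standing on top of the bar, at side row ≈217, which is z≈0.09. So the tips sit about 35 mm higher than the stated TCP and nose length imply. The first wrist picture gives the same height from the pads' spacing (113 px for 60 mm). I'll reopen and go lower, checking the force.

Request:
carry_out --offset '[[0, 0, -0.01], [0, 0, -0.01], [0, 0, -0.01], [0, 0, -0.01], [0, 0, -0.01], [0, 0, -0.01]]' --turn '[[0, 0, 0], [0, 0, 0], [0, 0, 0], [0, 0, 0], [0, 0, 0], [0, 0, 0]]' --hand 0.3

```text
clock: 5.75
tcp_pos: [0.5388, 0.1441, 0.0739]
orientation: [3.132, 0.248, -0.0]
contact_force: [-0.1, 0.2, -0.3]
grip_width: 0.0597
```

Request:
carry_out --offset '[[0, 0, 0.01], [0, 0, 0.025], [0, 0, 0.04], [0, 0, 0.05], [0, 0, 0.06], [0, 0, 0.06], [0, 0, 0.06]]' --turn '[[0, 0, 0], [0, 0, 0], [0, 0, 0], [0, 0, 0], [0, 0, 0], [0, 0, 0], [0, 0, 0]]'

```text
clock: 6.45
tcp_pos: [0.5389, 0.1442, 0.0439]
orientation: [-3.132, -0.248, 0.0]
contact_force: [-0.0, 0.0, -0.1]
grip_width: 0.0597
```

```bash
python3 - <<'E'
from h import *
grab('wrist');f=grab('wrist');g=grab('side')
print(r.get_obs()['tcp_pos'],r.get_obs()['contact_force'],r.get_obs()['grip_width'])
X=np.hstack([cv2.resize(cv2.cvtColor(F['pixels'][b:d,a:c],cv2.COLOR_RGB2BGR),None,fx=s,fy=s,interpolation=cv2.INTER_CUBIC) for F,(a,b,c,d),s in [(f,(240,100,400,270),2.353),(g,(245,170,305,250),5)]])
cv2.imwrite('pics/c4.png',X); print(X.shape)
E
```

```text
[0.53916915 0.14416394 0.04428941] [0.45716685 0.02180884 1.15080762] 0.05984575483711335
(400, 676, 3)
```

View pics/c4.png

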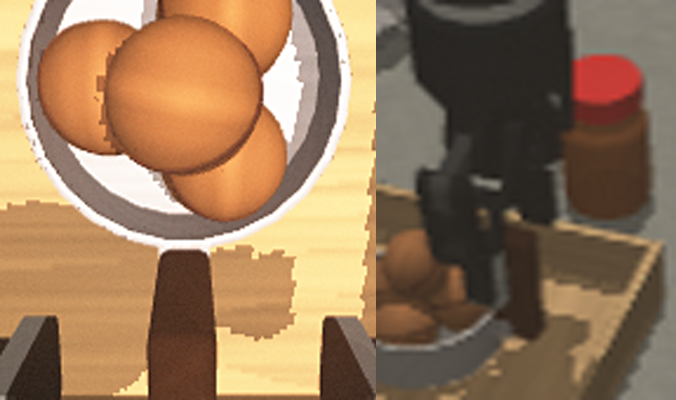

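The picture shows the bar standing between the pads and the top walnut in place. I'll go 7 mm lower and close.

Request:
carry_out --offset '[[0, 0, 0.007], [0, 0, 0.014], [0, 0, 0.014]]' --turn '[[0, 0, 0], [0, 0, 0], [0, 0, 0]]'

```text
clock: 6.9
tcp_pos: [0.5385, 0.1439, 0.0365]
orientation: [3.132, 0.248, -0.001]
contact_force: [-0.1, -0.3, 0.7]
grip_width: 0.06
```

Request:
carry_out --offset '[[0, 0, 0], [0, 0, 0], [0, 0, 0], [0, 0, 0], [0, 0, 0], [0, 0, 0], [0, 0, 0], [0, 0, 0]]' --turn '[[0, 0, 0], [0, 0, 0], [0, 0, 0], [0, 0, 0], [0, 0, 0], [0, 0, 0], [0, 0, 0], [0, 0, 0]]' --hand 1.0 --force 90

```text
clock: 7.7
tcp_pos: [0.5392, 0.1444, 0.0373]
orientation: [-3.131, -0.248, -0.001]
contact_force: [-1.2, 0.7, 4.4]
grip_width: 0.0125
```

Request:
carry_out --offset '[[0, 0, -0.004], [0, 0, -0.012], [0, 0, -0.024], [0, 0, -0.04], [0, 0, -0.056], [0, 0, -0.07], [0, 0, -0.08], [0, 0, -0.086]]' --turn '[[0, 0, 0], [0, 0, 0], [0, 0, 0], [0, 0, 0], [0, 0, 0], [0, 0, 0], [0, 0, 0], [0, 0, 0]]'

```text
clock: 8.5
tcp_pos: [0.5392, 0.1441, 0.0808]
orientation: [-3.132, -0.247, -0.001]
contact_force: [-0.4, -0.6, -2.6]
grip_width: 0.0125
```

Request:
carry_out --offset '[[0, 0, -0.002], [0, 0, -0.002], [0, 0, -0.002], [0, 0, -0.002]]' --turn '[[0, 0, 0], [0, 0, 0], [0, 0, 0], [0, 0, 0]]'

```text
clock: 8.9
tcp_pos: [0.5387, 0.144, 0.0807]
orientation: [3.132, 0.248, -0.001]
contact_force: [-0.1, 0.4, -2.7]
grip_width: 0.0127
```

```bash
python3 - <<'E'
from h import *
f=grab('wrist');g=grab('side');o=r.get_obs()
print(o['tcp_pos'],o['contact_force'],o['grip_width'],o['clock'])
X=np.hstack([cv2.resize(cv2.cvtColor(F['pixels'][b:d,a:c],cv2.COLOR_RGB2BGR),None,fx=s,fy=s,interpolation=cv2.INTER_CUBIC) for F,(a,b,c,d),s in [(f,(180,0,440,260),1.539),(g,(205,165,305,265),4)]])
cv2.imwrite('pics/c5.png',X)
for q in ['walnut_top','leveller']:
    for d in look_for(q,'wrist')[:3]+[]:
        print(q,round(d['score'],2),np.round(w(f,d['xyz']),3))
E
```

```text
[0.53878876 0.14405211 0.08075922] [-0.77628098 -0.39628386 -1.93995069] 0.0131372417914976 9.0
walnut_top 0.73 [0.598 0.148 0.113]
leveller 0.8 [0.612 0.236 0.117]
```

View pics/c5.png

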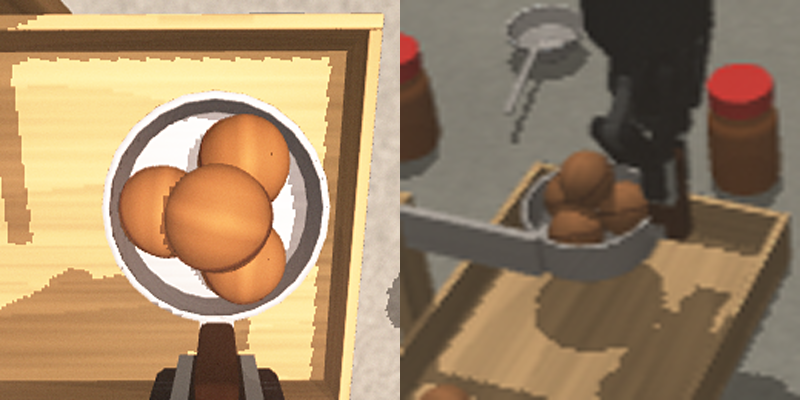

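Lifted level (about 2.3 N carried) with the walnut still on top, and the cup is clear of the blade. Now shifting 12 mm inward and starting the sideways draw.

Request:
carry_out --offset '[[0.003, -0.003, 0], [0.008, -0.009, 0], [0.014, -0.018, 0], [0.019, -0.029, 0], [0.023, -0.041, 0], [0.024, -0.053, 0], [0.024, -0.063, 0], [0.024, -0.07, 0]]' --turn '[[0, 0, 0], [0, 0, 0], [0, 0, 0], [0, 0, 0], [0, 0, 0], [0, 0, 0], [0, 0, 0], [0, 0, 0]]'

```text
clock: 9.9
tcp_pos: [0.545, 0.1813, 0.081]
orientation: [-3.132, -0.249, 0.0]
contact_force: [0.8, -0.9, -2.5]
grip_width: 0.0128
```

Request:
carry_out --offset '[[0, -0.006, 0], [0, -0.012, 0], [0, -0.019, 0], [0, -0.026, 0], [0, -0.034, 0], [0, -0.042, 0], [0, -0.05, 0], [0, -0.058, 0]]' --turn '[[0, 0, 0], [0, 0, 0], [0, 0, 0], [0, 0, 0], [0, 0, 0], [0, 0, 0], [0, 0, 0], [0, 0, 0]]'

```text
clock: 10.7
tcp_pos: [0.5407, 0.2096, 0.081]
orientation: [-3.132, -0.248, 0.0]
contact_force: [0.2, 0.1, -2.9]
grip_width: 0.0131
```

Request:
carry_out --offset '[[0, -0.008, 0], [0, -0.016, 0], [0, -0.024, 0], [0, -0.032, 0], [0, -0.04, 0], [0, -0.048, 0], [0, -0.056, 0], [0, -0.064, 0]]' --turn '[[0, 0, 0], [0, 0, 0], [0, 0, 0], [0, 0, 0], [0, 0, 0], [0, 0, 0], [0, 0, 0], [0, 0, 0]]'

```text
clock: 11.5
tcp_pos: [0.5354, 0.2393, 0.0805]
orientation: [3.129, 0.246, -0.002]
contact_force: [1.3, -6.1, -6.6]
grip_width: 0.0128
```

Request:
carry_out --offset '[[0, -0.008, 0], [0, -0.016, 0], [0, -0.024, 0], [0, -0.032, 0], [0, -0.04, 0], [0, -0.048, 0], [0, -0.056, 0], [0, -0.064, 0]]' --turn '[[0, 0, 0], [0, 0, 0], [0, 0, 0], [0, 0, 0], [0, 0, 0], [0, 0, 0], [0, 0, 0], [0, 0, 0]]'

```text
clock: 12.3
tcp_pos: [0.5306, 0.273, 0.0811]
orientation: [-3.132, -0.248, -0.0]
contact_force: [0.9, 0.6, -2.0]
grip_width: 0.0126
```

```bash
python3 - <<'E'
from h import *
f=grab('wrist');g=grab('side');o=r.get_obs()
print(o['tcp_pos'],o['contact_force'],o['grip_width'],o['clock'])
X=np.hstack([cv2.resize(cv2.cvtColor(F['pixels'][b:d,a:c],cv2.COLOR_RGB2BGR),None,fx=s,fy=s,interpolation=cv2.INTER_CUBIC) for F,(a,b,c,d),s in [(f,(200,0,460,260),1.539),(g,(185,165,305,285),3.3334)]])
cv2.imwrite('pics/c6.png',X)
for q in ['walnut_top']:
    for d in look_for(q,'wrist')[:5]:
        print(q,round(d['score'],2),np.round(w(f,d['xyz']),3))
E
```

```text
[0.53044925 0.27346904 0.08114547] [ 0.6837466   0.19296948 -1.37804898] 0.012510105991685089 12.4
walnut_top 0.93 [0.614 0.167 0.04 ]
```

View pics/c6.png

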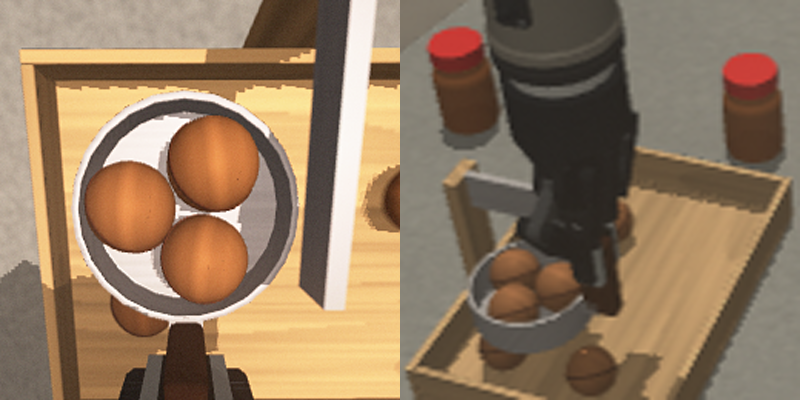

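The walnut was struck off and lies on the bin floor at about (0.614, 0.167), right of the blade in the world -y direction. The three others remain in the cup, which is past the blade. Lifting over the blade and carrying to the rest.

Request:
carry_out --offset '[[0, 0, -0.01], [0, 0, -0.03], [0, 0, -0.06], [0, 0, -0.1], [0, 0, -0.14], [0, 0, -0.18], [0, 0, -0.21], [0, 0, -0.23]]' --turn '[[0, 0, 0], [0, 0, 0], [0, 0, 0], [0, 0, 0], [0, 0, 0], [0, 0, 0], [0, 0, 0], [0, 0, 0]]'

```text
clock: 13.25
tcp_pos: [0.5312, 0.2726, 0.1981]
orientation: [-3.131, -0.247, -0.003]
contact_force: [-0.2, -0.0, -2.5]
grip_width: 0.0124
```

Request:
carry_out --offset '[[0, 0.01, -0.01], [-0.005, 0.03, -0.01], [-0.012, 0.06, -0.01], [-0.022, 0.1, -0.01], [-0.032, 0.14, -0.01], [-0.042, 0.18, -0.01], [-0.052, 0.22, -0.01], [-0.06, 0.26, -0.01]]' --turn '[[0, 0, 0], [0, 0, 0], [0, 0, 0], [0, 0, 0], [0, 0, 0], [0, 0, 0], [0, 0, 0], [0, 0, 0]]'

```text
clock: 14.05
tcp_pos: [0.5204, 0.1364, 0.1999]
orientation: [3.131, 0.245, -0.003]
contact_force: [0.2, 0.7, -2.1]
grip_width: 0.0125
```

Request:
carry_out --offset '[[-0.01, 0.04, 0], [-0.02, 0.08, 0], [-0.03, 0.12, 0], [-0.04, 0.16, 0], [-0.05, 0.2, 0], [-0.06, 0.24, 0], [-0.07, 0.28, 0], [-0.08, 0.32, 0]]' --turn '[[0, 0, 0], [0, 0, 0], [0, 0, 0], [0, 0, 0], [0, 0, 0], [0, 0, 0], [0, 0, 0], [0, 0, 0]]'

```text
clock: 14.85
tcp_pos: [0.5055, -0.0274, 0.2001]
orientation: [3.132, 0.245, -0.003]
contact_force: [-0.1, -0.4, -2.4]
grip_width: 0.0126
```

Request:
carry_out --offset '[[-0.01, 0.04, 0], [-0.02, 0.08, 0], [-0.03, 0.12, 0], [-0.04, 0.16, 0], [-0.05, 0.2, 0], [-0.06, 0.24, 0], [-0.07, 0.27, 0], [-0.075, 0.29, 0]]' --turn '[[0, 0, 0], [0, 0, 0], [0, 0, 0], [0, 0, 0], [0, 0, 0], [0, 0, 0], [0, 0, 0], [0, 0, 0]]'

```text
clock: 15.65
tcp_pos: [0.4908, -0.1766, 0.2001]
orientation: [3.132, 0.243, -0.004]
contact_force: [-0.5, 0.3, -2.2]
grip_width: 0.0126
```

Request:
carry_out --offset '[[-0.008, 0.035, 0], [-0.016, 0.07, 0], [-0.024, 0.105, 0], [-0.028, 0.135, 0], [-0.03, 0.16, 0], [-0.032, 0.18, 0], [-0.032, 0.195, 0], [-0.032, 0.205, 0]]' --turn '[[0, 0, 0], [0, 0, 0], [0, 0, 0], [0, 0, 0], [0, 0, 0], [0, 0, 0], [0, 0, 0], [0, 0, 0]]'

```text
clock: 16.45
tcp_pos: [0.4933, -0.2782, 0.2009]
orientation: [-3.132, -0.248, 0.0]
contact_force: [0.5, -0.1, -2.3]
grip_width: 0.0121
```

```bash
python3 - <<'E'
from h import *
for i in range(4): grab('wrist')
f=grab('wrist');o=r.get_obs()
print(o['tcp_pos'],o['contact_force'],o['grip_width'],o['clock'])
for c in ['wrist','top','side']:
    F=grab(c)
    for d in outline_of('rest_top',c)[:2]:
        m=d['region'].astype(np.uint8); B=cv2.boxPoints(cv2.minAreaRect(cv2.findNonZero(m)))
        W=np.array([onz(F,*p,.014)[:2] for p in B]); print(c,round(d['score'],2),m.sum(),W.mean(0),np.round(W,3).tolist())
save(f,'pics/c7.png')
E
```

```text
[ 0.49330807 -0.27712226  0.20097877] [ 0.15261672 -0.58660672 -2.88734828] 0.012873643188107247 16.7
wrist 0.78 3264 [ 0.607625 -0.27895 ] [[0.59, -0.214], [0.638, -0.223], [0.626, -0.341], [0.576, -0.337]]
top 0.95 1980 [ 0.548175 -0.267375] [[0.469, -0.198], [0.637, -0.214], [0.627, -0.338], [0.46, -0.32]]
side 0.74 1044 [ 0.54725  -0.261775] [[0.623, -0.2], [0.668, -0.342], [0.462, -0.318], [0.435, -0.186]]
```

View pics/c7.png

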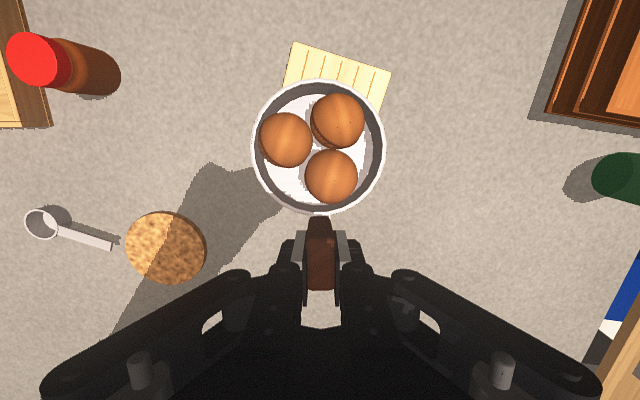

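The cup is above the slatted rest: far corners at (292,42) and (391,72), cup centre (318,146). Rest middle comes out at about (0.550, -0.270) and the cup axis at about (0.549, -0.268), so I go down.

Request:
carry_out --offset '[[0, 0.002, 0.02], [0, 0.004, 0.06], [0, 0.004, 0.11], [0, 0.004, 0.16], [0, 0.004, 0.21], [0, 0.004, 0.25], [0, 0.004, 0.28], [0, 0.004, 0.295]]' --turn '[[0, 0, 0], [0, 0, 0], [0, 0, 0], [0, 0, 0], [0, 0, 0], [0, 0, 0], [0, 0, 0], [0, 0, 0]]'

```text
clock: 17.8
tcp_pos: [0.4903, -0.2806, 0.0527]
orientation: [-3.131, -0.246, 0.009]
contact_force: [-17.2, -0.1, 24.0]
grip_width: 0.0128
```

Request:
carry_out --offset '[[0, 0, 0.004], [0, 0, 0.007], [0, 0, 0.01], [0, 0, 0.013], [0, 0, 0.015], [0, 0, 0.015], [0, 0, 0.015]]' --turn '[[0, 0, 0], [0, 0, 0], [0, 0, 0], [0, 0, 0], [0, 0, 0], [0, 0, 0], [0, 0, 0]]'

```text
clock: 18.5
tcp_pos: [0.4916, -0.2814, 0.047]
orientation: [3.131, 0.244, -0.004]
contact_force: [-10.5, 0.2, 14.8]
grip_width: 0.0129
```

Request:
carry_out --offset '[[0, 0, -0.002], [0, 0, -0.004], [0, 0, -0.004], [0, 0, -0.004]]' --turn '[[0, 0, 0], [0, 0, 0], [0, 0, 0], [0, 0, 0]]'

```text
clock: 18.9
tcp_pos: [0.4937, -0.2796, 0.0478]
orientation: [-3.132, -0.248, -0.0]
contact_force: [-0.2, 0.7, -1.7]
grip_width: 0.0128
```

```bash
python3 - <<'E'
from h import *
f=grab('wrist');g=grab('side');t=grab('top');o=r.get_obs()
print(o['tcp_pos'],o['contact_force'],o['moment'],o['clock'])
X=np.hstack([cv2.resize(cv2.cvtColor(F['pixels'][b:d,a:c],cv2.COLOR_RGB2BGR),(400,400),interpolation=cv2.INTER_CUBIC) for F,(a,b,c,d),s in [(f,(230,0,410,180),1),(g,(297,110,377,190),1)]])
cv2.imwrite('pics/c8.png',X)
E
```

```text
[ 0.49370403 -0.27955106  0.04779383] [ 1.04921562 -0.561062   -2.86687433] [ 0.01728098  0.0303062  -0.00324142] 19.05
```

View pics/c8.png

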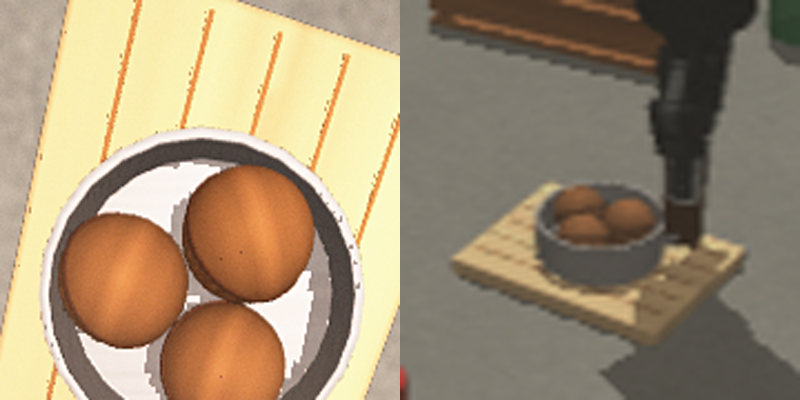

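The cup hangs upright just over the rest with only its own weight on the wrist. Lowering gently until it touches.

```bash
python3 - <<'E'
from h import *
g=grab('side');f=grab('wrist')
print('side cup',onz(g,337.2,152.8,.046),'wrist cup',onz(f,230+200*.45,(128+150)*.45,.046))
E
```

```text
side cup [ 0.5448 -0.2679  0.046 ] wrist cup [ 0.5574 -0.2699  0.046 ]
```

Request:
carry_out --offset '[[0, 0, 0.001], [0, 0, 0.002], [0, 0, 0.003], [0, 0, 0.004], [0, 0, 0.004], [0, 0, 0.004]]' --turn '[[0, 0, 0], [0, 0, 0], [0, 0, 0], [0, 0, 0], [0, 0, 0], [0, 0, 0]]'

```text
clock: 19.75
tcp_pos: [0.493, -0.2798, 0.0469]
orientation: [-3.132, -0.247, 0.001]
contact_force: [-6.8, 1.8, 9.3]
grip_width: 0.0124
```

Request:
carry_out --offset '[[0, 0, -0.0025], [0, 0, -0.0025], [0, 0, -0.0025]]' --turn '[[0, 0, 0], [0, 0, 0], [0, 0, 0]]'

```text
clock: 20.05
tcp_pos: [0.4936, -0.2799, 0.0474]
orientation: [3.132, 0.247, 0.0]
contact_force: [-2.6, 0.2, 2.7]
grip_width: 0.013
```

Request:
carry_out --offset '[[0, 0, 0], [0, 0, 0], [0, 0, 0], [0, 0, 0], [0, 0, 0], [0, 0, 0], [0, 0, 0], [0, 0, 0]]' --turn '[[0, 0, 0], [0, 0, 0], [0, 0, 0], [0, 0, 0], [0, 0, 0], [0, 0, 0], [0, 0, 0], [0, 0, 0]]' --hand 0.4

```text
clock: 20.85
tcp_pos: [0.4935, -0.2798, 0.0473]
orientation: [3.132, 0.248, 0.0]
contact_force: [0.2, -0.6, -0.0]
grip_width: 0.0511
```

Request:
carry_out --offset '[[0, 0, -0.02], [0, 0, -0.05], [0, 0, -0.1], [0, 0, -0.15], [0, 0, -0.2], [0, 0, -0.25], [0, 0, -0.3], [0, 0, -0.3]]' --turn '[[0, 0, 0], [0, 0, 0], [0, 0, 0], [0, 0, 0], [0, 0, 0], [0, 0, 0], [0, 0, 0], [0, 0, 0]]'

```text
clock: 21.65
tcp_pos: [0.4959, -0.2809, 0.2025]
orientation: [3.128, 0.247, 0.011]
contact_force: [0.0, -0.3, -0.1]
grip_width: 0.051
```

```bash
python3 - <<'E'
from h import *
for i in range(4): grab('wrist')
o=r.get_obs(); print(o['tcp_pos'],o['contact_force'],o['grip_width'],o['clock'])
for c in ['wrist','side','top']:
    f=grab(c)
    for q in ['scoop_grip','rest_top','walnut_top']:
        for d in look_for(q,c)[:4]: print(c,q,round(d['score'],2),np.round(w(f,d['xyz']),3))
    for d in outline_of('scoop_grip',c)[:4]:
        m=d['region']; v,u=np.nonzero(m); dk=m&(f['pixels'].sum(2)<180)&(f['pixels'][:,:,0]>f['pixels'][:,:,2]); vv,uu=np.nonzero(dk)
        print(c,'outline',round(d['score'],2),m.sum(),onz(f,(u.min()+u.max())/2,(v.min()+v.max())/2,.04))
f=grab('wrist'); P=f['pixels']
# cup: circle fit of bright rim; grip top
gr=cv2.cvtColor(P,cv2.COLOR_RGB2GRAY)
C=cv2.HoughCircles(cv2.GaussianBlur(gr,(5,5),1),cv2.HOUGH_GRADIENT,1,80,param1=120,param2=25,minRadius=35,maxRadius=75)
print([] if C is None else [(np.round(c,1).tolist(),onz(f,c[0],c[1],.044)) for c in C[0][:4]])
hsv=cv2.cvtColor(P,cv2.COLOR_RGB2HSV)
print('pred grip top',px(f,[.494,-.279,.1]),'cup',px(f,[.549,-.27,.044]))
E
```

```text
[ 0.49286738 -0.27955347  0.19689103] [-0.14476033  0.1721544  -0.00598685] 0.0512512693895707 21.85
wrist scoop_grip 0.73 [ 0.538 -0.278  0.033]
wrist rest_top 0.65 [ 0.584 -0.264  0.015]
wrist outline 0.62 3015 [ 0.5335 -0.2742  0.04  ]
side scoop_grip 0.75 [0.308 0.207 0.013]
side scoop_grip 0.72 [0.239 0.394 0.005]
side scoop_grip 0.7 [ 0.518 -0.272  0.04 ]
side rest_top 0.8 [ 0.519 -0.239  0.013]
side walnut_top 0.48 [0.605 0.153 0.032]
side outline 0.77 1263 [0.3053 0.2276 0.04  ]
side outline 0.75 2059 [0.2416 0.3907 0.04  ]
side outline 0.59 431 [ 0.5369 -0.2812  0.04  ]
top scoop_grip 0.94 [0.232 0.402 0.002]
top scoop_grip 0.61 [0.311 0.215 0.001]
top rest_top 0.57 [ 0.56  -0.256  0.018]
top walnut_top 0.44 [0.605 0.143 0.035]
top outline 0.85 1071 [0.2382 0.39   0.04  ]
top outline 0.78 1038 [0.3083 0.2199 0.04  ]
top outline 0.66 489 [ 0.535 -0.267  0.04 ]
[([319.5, 125.5, 37.79999923706055], array([ 0.5521, -0.27  ,  0.044 ])), ([158.5, 256.5, 41.900001525878906], array([ 0.3614, -0.0946,  0.044 ]))]
pred grip top [319, 190] cup [319, 128]
```

```bash
python3 -c "
from h import *
print(r.hand_in())"
```

```text
the job is handed in; nothing more can be done
None
```

The scoop stands released on the bamboo rest with its three walnuts. The top walnut was struck off by the blade and lies in the bin. I handed the job in at about 22 s; no verdict was reported.

**Last checks**
- **Cup position:** the wrist camera puts the cup's axis at (0.552, -0.270). The rest's middle came out at (0.548 to 0.553, -0.267 to -0.273), so it is about 4 mm off at most (20 mm allowed).
- **Struck walnut:** after the arm had withdrawn, the networks found it in the bin at about (0.605, 0.15, 0.03).
- **Release:** the wrist force was about zero and the open gripper was above the scoop.
- **Uprightness:** it looked upright in my last picture, taken just before release. I had used all 12 pictures, so afterwards I checked only by numbers.

**What went wrong or disagreed**
- **Missed first grasp:** the fingers closed above the grip. They measured about 35 mm shorter than the stated TCP and nose length imply. I reopened, went about 32 mm lower and gripped it.
- **Early contact on the rest:** the cup touched down sooner than planned, with about 24 N up and 17 N sideways. I backed off, lowered it gently and then released.
- **Camera spread:** the side and wrist cameras differed by about 12 mm in x on the cup's position just before release.

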